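# Drop open the front flap of the packet bin

### The arm

A 6-joint arm with a two-finger parallel gripper is mounted at the origin on the work surface. World frame = base frame: x ahead of the robot, y to its left, z up, the work surface at z = 0. Lengths are in m, angles in rad, forces in N, time in s.
With the tool pointing down it reaches from about 0.375 to 0.975 m from the base axis. Payload 3.8 kg.
Tool frame: the origin (TCP) lies at the very end of the fingers, on their centre line; the grasp point (between the pads) lies 19 mm behind it (bot.grip_point_offset is the distance from the TCP to the grasp point, in m); z points along the fingers, x is the direction in which the jaws open and shut, and the axes are right-handed (so a half turn about z gives the same grasp; the last joint's range is limited). The gripper opens to 85 mm and grips with 20 to 120 N. Pads are 22 mm wide; open, the fingers measure 114 mm over their backs; the gripper's body (76 mm by 85 mm) begins 54 mm behind the grasp point. The pads swing forward as they close: fully open they stand 13 mm farther back than shut.
Start: joints at [-1.152, 0.264, 1.604, -0, 1.274, -0.037], TCP at [0.297, -0.606, 0.231] pointing down, gripper open.
Joint ranges: [-2.63, 2.63], [-0.94, 2.18], [0.31, 2.57], [-1.31, 4.45], [0, 2.66], [-2.55, 2.55]. Speed limits (rad/s): [2.57, 2.57, 3.14, 3.14, 3.14, 3.14].

### API

Orientations are given as a rotation vector (axis times angle).
In Python, from workcell import bot, read_camera gives the robot as it stands.
- The arm moves only by the tool arm_command, never from a script. Its argument "rows" is a list of rows, each an object with "delta_rot": the turn, a rotation vector about the tool's x, y, z in rad, a list of three; "xyz": the shift along the tool's x, y, z in m, a list of three; "gripper": the finger opening in m, from 0 to 0.0854. A call has 1 to 12 rows; each row shifts and turns the commanded pose from where the row before left it, along the tool's axes as they then stand; what a row does not reach is not made up. A row lasts 1/10 s, in which the tool goes at most 50 mm and 8.59 degrees, less where a joint would pass 70% of its speed; a pose out of reach is approached as far as the arm can. A call is refused whole if a number of a shift passes 0.05 or a number of a turn 0.15, either way. A call with a gripper value outside its range is refused whole. The fingers move at their own pace and stop on an object; "force" is the grip in N (left out, the last holds). Time passes only in rows, so rows that do not move let the fingers close. It gives the time, the measured TCP pose, the force and the opening at its end, in the units of the state.
- bot.read_state(): the state, without advancing time (a new reading comes with each control period).
- read_camera(name): name is "scene" or "top" or "wrist"; returns a dict with "pixels" (384x512x3 uint8, red, green, blue), "range_z" (384x512 float32, m along the optical axis (not along the pixel's ray), 0 where there is no reading), "intrinsics" (3x3 intrinsics, pixels), "dist_coeffs" ([k1, k2, p1, p2, k3] as OpenCV has them; the pictures are not rectified), "camera_from_world" (4x4, takes a point from world to camera coordinates). Camera axes: x right, y up, looking along -z (the intrinsics and any distortion apply to the point x, -y, -z); pixel columns grow to the right and rows downward; lengths in m; the calibration is good to about 2 mm. A picture is of the moment at which its call begins.
- bot.finish_job(): hands the job in, once; it reports no verdict.
The state is a dict: "time": time; "q": joint angles; "joint_vel": joint speeds; "joint_torque": joint torques, N m; "tool_pos": TCP position; "tcp_rot": TCP orientation; "wrist_force": force on the tool from outside, world axes, zero at the start; "torque": the same for the moment, N m; "width": opening from 0.0 (shut) to 1.0 (fully open).
Only numpy, scipy, OpenCV 4.12 (cv2) and the standard library are available. Lean on these libraries where they do the work, as an engineer would, in place of code of your own. Each camera call takes 0.05 s, during which the arm holds its last target.

### The job

Open the tin packet bin for its refill. First, with the flap still shut, slide the round tip tray along the counter out of the way, clear of where the flap will come down; then put a fingertip behind the tab on top of the flap and draw it gently towards the front, past its balance point, so that it drops fully open under its own weight and lies on the counter. Use only the fingers and a light touch: pinch and lift nothing, keep the tray flat on the counter, and leave the salt, the pepper and the bell standing where they are.

Things in the scene. Friction and masses are not known exactly. Their poses are not given: they have to be found in the camera images.
- bin: Cream tin bin for sugar packets, fixed, sizes in mm: 240 wide (y), 203 deep (x), flat bare roof 157 high, turned differently each time, front towards the robot. Origin on the counter under the middle of the flap's hinge line, at the bin's front; x runs from front to back, y along the front, z up. The roof runs from x +46 to the back.
- flap (a joint): Hinge of the front flap, rad: 0 = shut, leaning back 0.35 (20 degrees) from upright, held by its weight alone; 0.35 = upright, the balance point; 2.06 = fully open at its stop, tab on the counter. Below 0.35 it falls shut, beyond it falls open by itself within about 1 s. No latch or spring; flap about 0.25 kg, hinge lightly damped; about 1 N at the tab moves it.
- flap_tab (a point): Middle of the top edge (rolled, radius 4, bright) of the flap's pull tab; moves with the flap. Tab 90 wide, 4 thick, its edge 165 from the hinge. Shut: edge at bin x +54, z 185, 32 clear above the roof, so a fingertip fits behind it over the bare roof (bin +x side) and draws it to the front (bin -x).
- flap_hinge (a point): Middle of the flap's hinge line: bin x 0, 30 above the counter, line along bin y. The flap is a flat sheet 4 thick, 230 wide, 134 long from here, plus the tab. Fully open it covers bin x 0 to -132 over its full width, and the tab to -167 within 45 of the middle.
- tip_tray: Loose round aluminium tip tray, 130 across, 16 high, 0.12 kg, floor 3 thick; inner rim radius about 56 at the floor, 62 at the top, so a fingertip a few mm above the floor can push the rim from inside. Origin: centre of underside. Starts where the flap comes down. Clear: centre 180 or more to a side of the bin's middle line, or 235 in front of the hinge (200 if also 110 to a side).
- salt: Loose frosted white glass salt shaker, bright cap, 50 across the foot, 93 high; origin: centre of its underside. Leave standing.
- pepper: Loose smoky glass pepper shaker of the same shape, dull cap, 50 across, 93 high; origin: centre of its underside. Leave standing.
- bell: Loose brass service bell on a black foot, 84 across, 65 high; origin: centre of its underside. Leave standing.
Mind the look-alikes: they are no part of the job. What is shaped like the pepper but orange is not meant. Several things look just like the tip_tray: the one meant starts farthest from the robot's base.

How it is judged:
By the outcome, as a careful person would: the job done as asked, in the order asked, and still so for the second after the job is handed in, with the robot touching nothing.
It also fails if it takes over 54 s, if anything falls off the work surface, if the arm or the gripper's body presses on something with over 40 N, if the wrist force passes 120 N, or if a joint passes its speed limit or range.

## Working session

There is one attempt and no reset: what is moved stays moved. The work goes in short steps, Python scripts to look and compute and a tool call to move; the robot and the scene stay as the last step left them, time stands still between calls to the robot, and variables do not carry over. Pictures are saved under pics/ and viewed, and the job is handed in when it is done.

Besides the shell and the picture viewer there is one more tool, called after "Emit:" as name(argument=value, ...), one argument or row to a line, values as JSON. arm_command: Moves the arm, as the interface text tells. Its arguments: {"type":"object","properties":{"rows":{"type":"array","items":{"type":"object","properties":{"delta_rot":{"type":"array","items":{"type":"number"}},"xyz":{"type":"array","items":{"type":"number"}},"gripper":{"type":"number"}}}},"force":{"type":"number"}},"required":["rows"]}

```bash
mkdir -p pics; ls; cat > h.py <<'E'
import numpy as np, cv2
from workcell import bot, read_camera
def save(name,fn):
    r=read_camera(name); cv2.imwrite('pics/'+fn+'.png',r['pixels'][:,:,::-1]); np.savez('/tmp/'+fn+'.npz',**r); return r
def cloud(r):
    K=np.array(r['intrinsics']);D=np.array(r['dist_coeffs'],float);Z=np.array(r['range_z'])
    h,w=Z.shape
    u,v=np.meshgrid(np.arange(w),np.arange(h))
    p=cv2.undistortPoints(np.stack([u,v],-1).reshape(-1,1,2).astype(np.float64),K,D).reshape(h,w,2)
    P=np.stack([p[...,0]*Z,-p[...,1]*Z,-Z,np.ones_like(Z)],-1)
    W=P@np.linalg.inv(np.array(r['camera_from_world'])).T
    W=W[...,:3]; W[Z==0]=np.nan
    return W
E
python3 - <<'E'
from h import *
for n in('scene','top'):
    r=save(n,n+'0'); 
print(bot.read_state())
E
```

```text
pics
{'time': 0.1, 'q': array([-1.15191941e+00,  2.64690128e-01,  1.60525235e+00,  1.91794397e-05,
        1.27370582e+00, -3.68984603e-02]), 'joint_vel': array([-0.0010462 , -0.0034651 , -0.00283589,  0.00125841,  0.00130069,
       -0.00046275]), 'joint_torque': array([ 1.35903567e-03, -5.16706645e+01, -3.68589449e+01,  2.88869558e-05,
        6.29675589e-03, -1.99863268e-05]), 'tool_pos': array([ 0.29683997, -0.60548233,  0.23007017]), 'tcp_rot': array([-2.66488122e+00,  1.66152885e+00,  2.65805453e-03]), 'wrist_force': array([0.27420089, 0.00117175, 0.45239264]), 'torque': array([ 0.01089696, -0.04093229,  0.02462185]), 'width': 1.0006498206745973}
```

View pics/scene0.png

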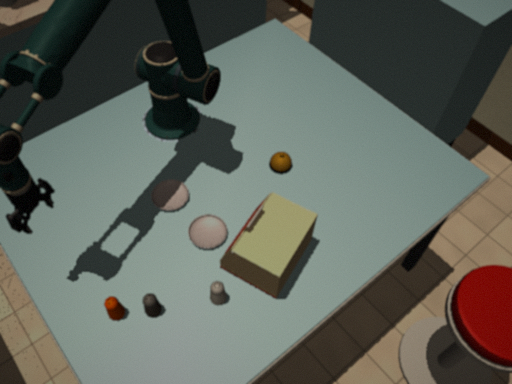

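View pics/top0.png

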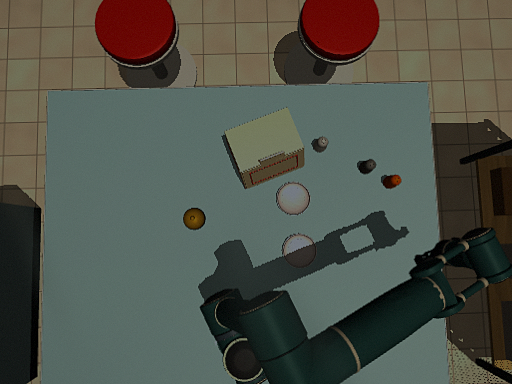

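The scene picture shows the trays at (208,232) and (171,195). In the top view they are at (293,198), near the bin, and (299,250), in the arm's shadow. Shaker-shaped things in the top view are salt (320,144), pepper (367,166) and the orange look-alike (392,181). The bell is at (194,218). The tray farthest from the base should be (293,198), so I'll measure both.

```bash
python3 - <<'E'
from h import *
r=dict(np.load('/tmp/top0.npz'));W=cloud(r)
np.set_printoptions(precision=4,suppress=True)
for n,(u,v) in dict(tray=(293,198),tray2=(299,250),salt=(320,141),pep=(367,163),org=(392,179),bell=(194,218),roof=(262,135),tab=(272,159),c=(150,250)).items(): print(n,W[v,u])
X=W[...,0];Y=W[...,1];Z=W[...,2]
# objects: clusters by height
for nm,lo,hi,c in (('tray',.008,.03,(293,198)),('tray2',.008,.03,(299,250)),('salt',.03,.12,(320,142)),('pep',.03,.12,(367,164)),('org',.03,.12,(392,180)),('bell',.02,.09,(194,218))):
    m=(Z>lo)&(Z<hi); yy,xx=np.nonzero(m); s=np.hypot(xx-c[0],yy-c[1])<20
    P=W[yy[s],xx[s]]; (a,b),rad=cv2.minEnclosingCircle(P[:,:2].astype(np.float32)) if len(P) else ((0,0),0)
    print(nm,len(P),a,b,rad,np.hypot(a,b),P[:,2].max())
# roof
m=(abs(Z-.157)<.008)&(Y<.4)&(Y>-.3); yy,xx=np.nonzero(m);s=(abs(xx-262)<50)&(abs(yy-140)<45)
R=W[yy[s],xx[s]]; rect=cv2.minAreaRect(R[:,:2].astype(np.float32)); print('roof',rect,cv2.boxPoints(rect),np.median(R[:,2]))
m=(Z>.170)&(Z<.2); yy,xx=np.nonzero(m);s=(abs(xx-262)<50)&(abs(yy-145)<45); T=W[yy[s],xx[s]]
print('tab',len(T),T.mean(0)); print(T[np.argsort(T[:,1])][::4])
im=cv2.imread('pics/top0.png')[90:280,170:420]; cv2.imwrite('pics/crop0.png',cv2.resize(im,(750,570),interpolation=cv2.INTER_CUBIC))
E
```

```text
tray [ 0.4993 -0.195   0.0056]
tray2 [ 0.3023 -0.2103  0.0056]
salt [ 0.6994 -0.2932  0.0903]
pep [ 0.614  -0.4632  0.0866]
org [ 0.5517 -0.5497  0.093 ]
bell [0.4309 0.1758 0.0591]
roof [ 0.7111 -0.0783  0.157 ]
tab [ 0.622  -0.1098  0.1726]
c [0.3178 0.3496 0.0021]
tray 251 0.49359631538391113 -0.19136348366737366 0.06940428912639618 0.529393337171792 0.02215930182614012
tray2 282 0.2969292998313904 -0.20590443909168243 0.06969930231571198 0.36133592007440957 0.023667544766752924
salt 138 0.6820182800292969 -0.2737058699131012 0.05608190968632698 0.7348903574813102 0.11924121635442098
pep 151 0.6083909869194031 -0.4752216041088104 0.023210065439343452 0.7719942784609976 0.09729346190301102
org 157 0.5492697954177856 -0.5652520656585693 0.022406263276934624 0.7881669911189987 0.09759405152243672
bell 343 0.43070754408836365 0.1826183795928955 0.039702314883470535 0.4678231087705743 0.06683075235487612
roof ((0.6929455399513245, -0.08600394427776337), (0.16550534963607788, 0.24683906137943268), 19.778297424316406) [[ 0.5733  0.0021]
 [ 0.6568 -0.2301]
 [ 0.8126 -0.1741]
 [ 0.7291  0.0581]] 0.15604405531936472
tab 105 [ 0.6279 -0.1085  0.1829]
[[ 0.6411 -0.1516  0.1771]
 [ 0.6438 -0.1478  0.1819]
 [ 0.6463 -0.1441  0.1872]
 [ 0.6466 -0.1407  0.186 ]
 [ 0.6369 -0.1372  0.1826]
 [ 0.6425 -0.1334  0.1903]
 [ 0.6337 -0.1302  0.1823]
 [ 0.6308 -0.1269  0.1792]
 [ 0.6315 -0.1237  0.1761]
 [ 0.6282 -0.1202  0.1754]
 [ 0.6324 -0.1194  0.1904]
 [ 0.6323 -0.1159  0.1911]
 [ 0.632  -0.1124  0.1933]
 [ 0.6266 -0.1092  0.1855]
 [ 0.6294 -0.1057  0.1895]
 [ 0.6264 -0.1023  0.1876]
 [ 0.6304 -0.0991  0.1855]
 [ 0.6271 -0.0956  0.1847]
 [ 0.6205 -0.092   0.1831]
 [ 0.6264 -0.0885  0.1894]
 [ 0.6156 -0.0854  0.1729]
 [ 0.6233 -0.0816  0.1886]
 [ 0.6242 -0.0783  0.1842]
 [ 0.612  -0.0748  0.1749]
 [ 0.6216 -0.0715  0.1802]
 [ 0.6157 -0.071   0.1937]
 [ 0.6132 -0.0676  0.1887]]
```

View pics/crop0.png

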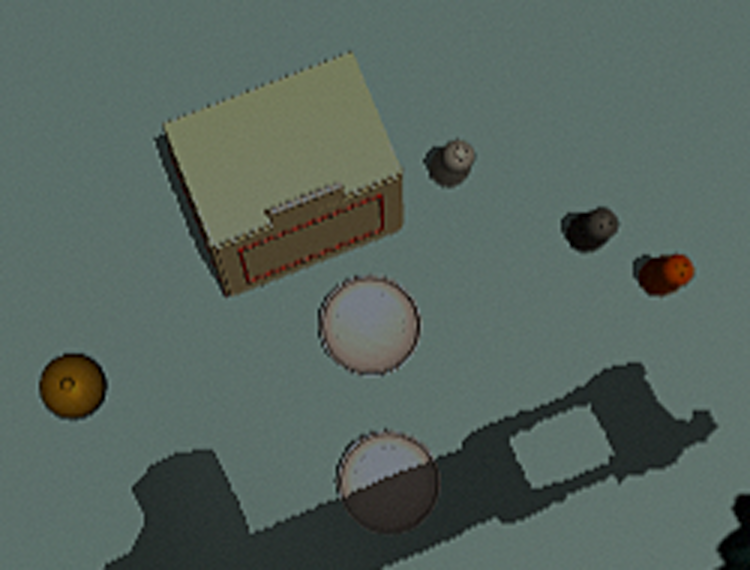

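```bash
cat >> h.py <<'E'
from scipy.spatial.transform import Rotation as Ro
yaw=np.deg2rad(19.8); H=np.array([.577,-.127])
bx=np.array([np.cos(yaw),np.sin(yaw)]); by=np.array([-bx[1],bx[0]])
def b2w(x,y,z): return np.r_[H+x*bx+y*by,z]
def w2b(p): d=np.asarray(p)[:2]-H; return d@bx,d@by
# desired: tool x = -by, tool y=-bx, z down
RD=Ro.from_matrix(np.array([np.r_[-by,0],np.r_[-bx,0],[0,0,-1]]).T)
def plan(p):
    s=bot.read_state(); R=Ro.from_rotvec(s['tcp_rot'])
    print('pos',s['tool_pos'].round(4),'t',s['time'],'F',s['wrist_force'].round(2),'w',round(s['width'],3))
    print('bin',np.round(w2b(s['tool_pos']),4),'rot(tool)',(R.inv()*RD).as_rotvec().round(4),'shift in RD',RD.inv().apply(np.asarray(p)-s['tool_pos']).round(4))
E
python3 - <<'E'
from h import *
plan([.4936,-.2164,.08]); print(w2b([.4936,-.1914]),w2b([.6279,-.1085]),w2b([.494,-.37]))
E
```

```text
pos [ 0.2968 -0.6055  0.2301] t 0.1 F [0.27 0.   0.45] w 1.001
bin [-0.4257 -0.3553] rot(tool) [0.     0.0021 0.1102] shift in RD [-0.2994 -0.3169  0.1501]
(np.float64(-0.10028417819457915), np.float64(-0.03234197897219481)) (np.float64(0.05415748266430802), np.float64(0.00016453408516782245)) (np.float64(-0.16040641844280648), np.float64(-0.2005187794755176))
```

Emit:
arm_command(
  rows=[
    {"delta_rot":[0,0.002,0.11],"xyz":[0,0,0],"gripper":0},
    {"delta_rot":[0,0,0],"xyz":[-0.03,-0.032,0],"gripper":0},
    {"delta_rot":[0,0,0],"xyz":[-0.03,-0.032,0],"gripper":0},
    {"delta_rot":[0,0,0],"xyz":[-0.03,-0.032,0],"gripper":0},
    {"delta_rot":[0,0,0],"xyz":[-0.03,-0.032,0],"gripper":0},
    {"delta_rot":[0,0,0],"xyz":[-0.03,-0.032,0.01],"gripper":0},
    {"delta_rot":[0,0,0],"xyz":[-0.03,-0.032,0.02],"gripper":0},
    {"delta_rot":[0,0,0],"xyz":[-0.03,-0.032,0.03],"gripper":0},
    {"delta_rot":[0,0,0],"xyz":[-0.03,-0.032,0.03],"gripper":0},
    {"delta_rot":[0,0,0],"xyz":[-0.03,-0.031,0.03],"gripper":0},
    {"delta_rot":[0,0,0],"xyz":[-0.03,-0.03,0.03],"gripper":0},
    {"delta_rot":[0,0,0],"xyz":[0,0,0],"gripper":0},
  ],
)

```text
time: 1.3
tool_pos: [0.4872, -0.2186, 0.0817]
tcp_rot: [2.574, -1.8, -0.013]
wrist_force: [-0.3, 0.1, -0.4]
width: 0.002
```

```bash
python3 - <<'E'
from h import *
plan([.4936,-.2164,.009]); save('wrist','w1'); save('scene','s1')
a=cv2.imread('pics/w1.png');b=cv2.imread('pics/s1.png'); cv2.imwrite('pics/c1.png',cv2.resize(np.hstack([a,b]),(800,300)))
E
```

```text
pos [ 0.4872 -0.2186  0.0817] t 1.3 F [-0.32  0.14 -0.39] w 0.002
bin [-0.1156 -0.0558] rot(tool) [0.0058 0.0064 0.0047] shift in RD [ 0.0001 -0.0068  0.0727]
```

View pics/c1.png

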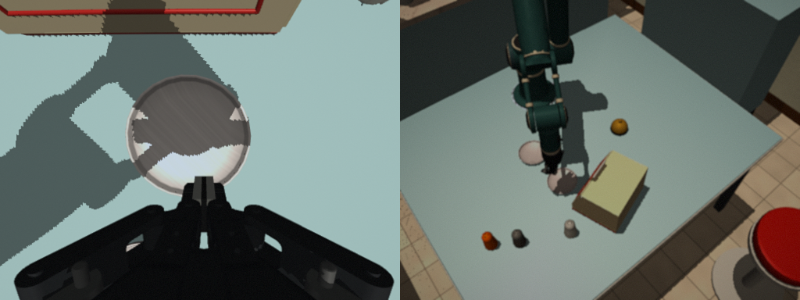

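The wrist view (left half) shows the tray at (190,133), the shut fingertips above its near rim at (204,185) and the bin front at the top. I'll measure the tray again from this view before going down.

```bash
python3 - <<'E'
from h import *
r=dict(np.load('/tmp/w1.npz'));W=cloud(r);Z=W[...,2]
m=(Z>.009)&(Z<.022)
m[235:]=False; m[:85]=False
n,l,st,c=cv2.connectedComponentsWithStats(m.astype(np.uint8),connectivity=8)
i=1+np.argmax(st[1:,4]);P=W[l==i];print(st[i],P[:,2].max())
print(cv2.minEnclosingCircle(P[:,:2].astype(np.float32)))
from scipy.optimize import least_squares
print(least_squares(lambda q:np.hypot(P[:,0]-q[0],P[:,1]-q[1])-q[2],[.49,-.19,.06],loss='soft_l1',f_scale=.003).x)
print(W[190:210:5,250],W[60,30])
E
```

```text
[ 160   96  161  139 4208] 0.018200184662056057
((0.501505970954895, -0.19568611681461334), 0.06486999243497849)
[ 0.50186363 -0.19564495  0.06059619]
[[ 0.49335822 -0.20651731  0.00494018]
 [ 0.48854801 -0.20812007  0.00296679]
 [ 0.48433086 -0.20961898  0.00322689]
 [ 0.48006781 -0.21113285  0.00346319]] [ 0.53224124 -0.01140918  0.00093174]
```

Emit:
arm_command(
  rows=[
    {"delta_rot":[0.006,0.006,0.005],"xyz":[0.01,-0.012,0],"gripper":0},
    {"delta_rot":[0,0,0],"xyz":[0,0,0.02],"gripper":0},
    {"delta_rot":[0,0,0],"xyz":[0,0,0.02],"gripper":0},
    {"delta_rot":[0,0,0],"xyz":[0,0,0.015],"gripper":0},
    {"delta_rot":[0,0,0],"xyz":[0,0,0.01],"gripper":0},
    {"delta_rot":[0,0,0],"xyz":[0,0,0],"gripper":0},
    {"delta_rot":[0,0,0],"xyz":[0,0,0],"gripper":0},
  ],
)

```text
time: 2.1
tool_pos: [0.5054, -0.2309, 0.0223]
tcp_rot: [-2.565, 1.813, -0.017]
wrist_force: [0.3, -0.8, -0.2]
width: -0.005
```

```bash
python3 - <<'E'
from h import *
plan([.4936,-.2164,.009])
E
```

```text
pos [ 0.5054 -0.2309  0.0223] t 2.1 F [ 0.25 -0.82 -0.25] w -0.005
bin [-0.1026 -0.0735] rot(tool) [-0.0065 -0.0085 -0.0054] shift in RD [-0.0177  0.0062  0.0133]
```

Emit:
arm_command(
  rows=[
    {"delta_rot":[-0.006,-0.008,-0.005],"xyz":[-0.006,0,0],"gripper":0},
    {"delta_rot":[0,0,0],"xyz":[0,0,0.007],"gripper":0},
    {"delta_rot":[0,0,0],"xyz":[0,0,0.006],"gripper":0},
    {"delta_rot":[0,0,0],"xyz":[0,0,0],"gripper":0},
    {"delta_rot":[0,0,0],"xyz":[0,0,0],"gripper":0},
  ],
)

```text
time: 2.6
tool_pos: [0.5027, -0.2244, 0.0084]
tcp_rot: [2.571, -1.806, -0.001]
wrist_force: [-0.7, 0.6, -0.1]
width: 0.001
```

```bash
python3 - <<'E'
from h import *
plan([.4936,-.2164,.009]);save('wrist','w2')
E
```

```text
pos [ 0.5027 -0.2244  0.0084] t 2.6 F [-0.72  0.6  -0.14] w 0.001
bin [-0.1029 -0.0665] rot(tool) [0.0005 0.0006 0.0004] shift in RD [-0.0106  0.0059 -0.0006]
```

View pics/w2.png

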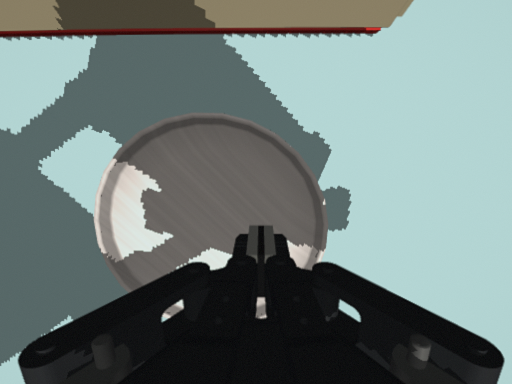

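The wrist view shows the fingertips (262,235) inside the tray's right-hand rim at (322,215), with no vertical force. Next I push to the bin's −y side, slightly forward.

Emit:
arm_command(
  rows=[
    {"delta_rot":[0,0,0],"xyz":[0.006,0.001,0],"gripper":0},
    {"delta_rot":[0,0,0],"xyz":[0.006,0.002,0],"gripper":0},
    {"delta_rot":[0,0,0],"xyz":[0.006,0.002,0],"gripper":0},
    {"delta_rot":[0,0,0],"xyz":[0.006,0.002,0],"gripper":0},
    {"delta_rot":[0,0,0],"xyz":[0.006,0.002,0],"gripper":0},
    {"delta_rot":[0,0,0],"xyz":[0.006,0.002,0],"gripper":0},
    {"delta_rot":[0,0,0],"xyz":[0.008,0.002,0],"gripper":0},
    {"delta_rot":[0,0,0],"xyz":[0.008,0.003,0],"gripper":0},
  ],
)

```text
time: 3.45
tool_pos: [0.5057, -0.2796, 0.0089]
tcp_rot: [-2.57, 1.806, -0.0]
wrist_force: [0.3, 2.4, 2.7]
width: 0.0
```

```bash
python3 - <<'E'
from h import *
plan([.4936,-.2164,.009]);save('wrist','w3')
E
```

```text
pos [ 0.5057 -0.2796  0.0089] t 3.45 F [0.34 2.39 2.72] w 0.0
bin [-0.1187 -0.1195] rot(tool) [-0.0002 -0.      0.0004] shift in RD [-0.0636 -0.01   -0.0001]
```

View pics/w3.png

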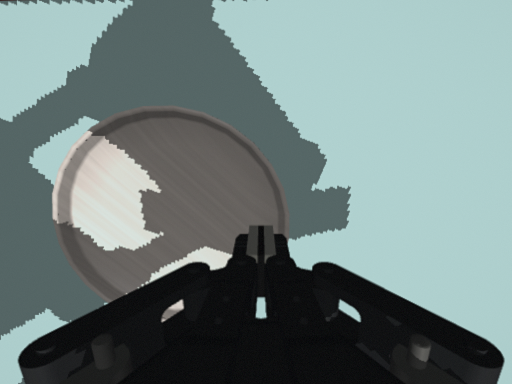

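The tray is following the finger and stays flat, with light forces, so I carry on.

Emit:
arm_command(
  rows=[
    {"delta_rot":[0,0,0],"xyz":[0.008,0.003,0],"gripper":0},
    {"delta_rot":[0,0,0],"xyz":[0.01,0.003,0],"gripper":0},
    {"delta_rot":[0,0,0],"xyz":[0.01,0.003,0],"gripper":0},
    {"delta_rot":[0,0,0],"xyz":[0.01,0.003,0],"gripper":0},
    {"delta_rot":[0,0,0],"xyz":[0.01,0.003,0],"gripper":0},
    {"delta_rot":[0,0,0],"xyz":[0.01,0.003,0],"gripper":0},
  ],
)

```text
time: 4.1
tool_pos: [0.5084, -0.3406, 0.0088]
tcp_rot: [-2.57, 1.806, -0.0]
wrist_force: [-1.0, 1.9, 3.0]
width: 0.0
```

Emit:
arm_command(
  rows=[
    {"delta_rot":[0,0,0],"xyz":[0.01,0.003,0],"gripper":0},
    {"delta_rot":[0,0,0],"xyz":[0.01,0.003,0],"gripper":0},
    {"delta_rot":[0,0,0],"xyz":[0.01,0.003,0],"gripper":0},
    {"delta_rot":[0,0,0],"xyz":[0.01,0.003,0],"gripper":0},
    {"delta_rot":[0,0,0],"xyz":[0.01,0.003,0],"gripper":0},
    {"delta_rot":[0,0,0],"xyz":[0.008,0.002,0],"gripper":0},
    {"delta_rot":[0,0,0],"xyz":[0.006,0.001,0],"gripper":0},
    {"delta_rot":[0,0,0],"xyz":[0,0,0],"gripper":0},
    {"delta_rot":[0,0,0],"xyz":[-0.01,0,0],"gripper":0},
    {"delta_rot":[0,0,0],"xyz":[-0.008,0,0],"gripper":0},
    {"delta_rot":[0,0,0],"xyz":[0,0,0],"gripper":0},
  ],
)

```text
time: 5.2
tool_pos: [0.5058, -0.3868, 0.008]
tcp_rot: [-2.571, 1.805, 0.004]
wrist_force: [0.2, 0.1, 0.6]
width: -0.001
```

```bash
python3 - <<'E'
from h import *
plan([.4936,-.2164,.009]);r=save('wrist','w4');save('top','t4')
W=cloud(r);Z=W[...,2]
m=(Z>.009)&(Z<.022)
m[235:]=False
n,l,st,c=cv2.connectedComponentsWithStats(m.astype(np.uint8),connectivity=8)
i=1+np.argmax(st[1:,4]);P=W[l==i];print(st[i],P[:,2].max())
c,rad=cv2.minEnclosingCircle(P[:,:2].astype(np.float32));print(c,rad,w2b(c))
a=cv2.imread('pics/w4.png');b=cv2.imread('pics/t4.png'); cv2.imwrite('pics/c4.png',cv2.resize(np.hstack([a,b]),(800,300)))
E
```

```text
pos [ 0.5058 -0.3868  0.008 ] t 5.2 F [0.21 0.11 0.59] w -0.001
bin [-0.155  -0.2203] rot(tool) [0.0011 0.0023 0.0012] shift in RD [-0.1645 -0.0463 -0.001 ]
[  94  110  234  125 5903] 0.01814851909946963
(0.5070800185203552, -0.35715174674987793) 0.0645083636045456 (np.float64(-0.143747489974708), np.float64(-0.19286080334817915))
```

View pics/c4.png

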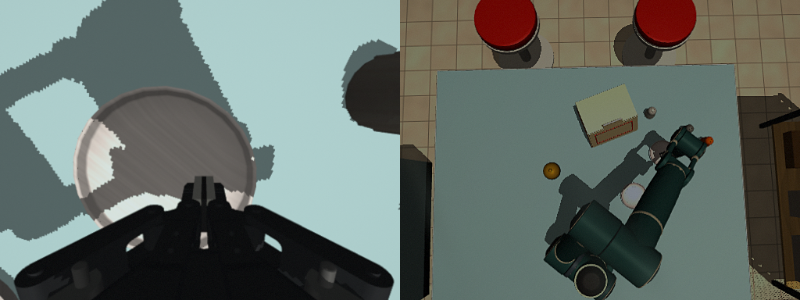

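The tray has moved to bin (−0.144, −0.193). I'll push 14 mm more for margin, then back off the rim and rise.

Emit:
arm_command(
  rows=[
    {"delta_rot":[0,0,0],"xyz":[0.008,0,0],"gripper":0},
    {"delta_rot":[0,0,0],"xyz":[0.008,0,0],"gripper":0},
    {"delta_rot":[0,0,0],"xyz":[0.008,0.001,0],"gripper":0},
    {"delta_rot":[0,0,0],"xyz":[0.008,0.001,0],"gripper":0},
    {"delta_rot":[0,0,0],"xyz":[0,0,0],"gripper":0},
    {"delta_rot":[0,0,0],"xyz":[-0.01,0,0],"gripper":0},
    {"delta_rot":[0,0,0],"xyz":[-0.01,0,0],"gripper":0},
    {"delta_rot":[0,0,0],"xyz":[0,0,0],"gripper":0},
    {"delta_rot":[0,0,0],"xyz":[0,0,-0.02],"gripper":0},
    {"delta_rot":[0,0,0],"xyz":[0,0,-0.04],"gripper":0},
    {"delta_rot":[0,0,0],"xyz":[0,0,-0.04],"gripper":0},
    {"delta_rot":[0,0,0],"xyz":[0,0,-0.04],"gripper":0},
  ],
)

```text
time: 6.5
tool_pos: [0.5086, -0.4002, 0.1497]
tcp_rot: [-2.571, 1.805, 0.002]
wrist_force: [0.4, -0.1, 0.4]
width: 0.001
```

Emit:
arm_command(
  rows=[
    {"delta_rot":[0,0,0],"xyz":[0,0,-0.04],"gripper":0},
    {"delta_rot":[0,0,0],"xyz":[0,0,-0.04],"gripper":0},
    {"delta_rot":[0,0,0],"xyz":[0,0,-0.04],"gripper":0},
    {"delta_rot":[0,0,0],"xyz":[0,0,-0.03],"gripper":0},
    {"delta_rot":[0,0,0],"xyz":[-0.04,0,0],"gripper":0},
    {"delta_rot":[0,0,0],"xyz":[-0.04,0,0],"gripper":0},
    {"delta_rot":[0,0,0],"xyz":[-0.04,0,0],"gripper":0},
    {"delta_rot":[0,0,0],"xyz":[0,0,0],"gripper":0},
  ],
)

```text
time: 7.3
tool_pos: [0.4666, -0.2838, 0.2985]
tcp_rot: [-2.572, 1.802, 0.003]
wrist_force: [-0.1, -0.2, -1.1]
width: 0.002
```

```bash
python3 - <<'E'
from h import *
plan(b2w(.095,0,.22));r=save('wrist','w5');save('top','t5')
W=cloud(r);Z=W[...,2]
B=(W[...,:2]-H)@np.array([bx,by]).T
m=(Z>.009)&(Z<.022)&(abs(B[...,0]+.15)<.09)&(abs(B[...,1]+.2)<.09)
P=W[m];print(len(P))
if len(P): 
    c,rad=cv2.minEnclosingCircle(P[:,:2].astype(np.float32));print(c,rad,w2b(c))
m=(Z>.176)&(Z<.2)&(abs(B[...,1])<.07)&(B[...,0]>0)&(B[...,0]<.1);print('tab',B[m].mean(0),B[m].min(0),B[m].max(0),np.percentile(Z[m],[5,50,95]))
m=(abs(Z-.157)<.005)&(B[...,0]>.02)&(B[...,0]<.25);rc=cv2.minAreaRect(W[m][:,:2].astype(np.float32));print('roof',rc,B[m].min(0),B[m].max(0),np.median(Z[m]))
a=cv2.imread('pics/w5.png');b=cv2.imread('pics/t5.png'); cv2.imwrite('pics/c5.png',cv2.resize(np.hstack([a,b]),(800,300)))
E
```

```text
pos [ 0.4666 -0.2838  0.2985] t 7.3 F [-0.14 -0.21 -1.08] w 0.002
bin [-0.157  -0.1101] rot(tool) [0.0002 0.0024 0.0032] shift in RD [-0.1101 -0.252   0.0785]
1268
(0.506041944026947, -0.373009592294693) 0.06487944722175598 (np.float64(-0.1500958479217194), np.float64(-0.2074295100633853))<stdin>:9: RuntimeWarning: Mean of empty slice.
  ret = um.true_divide(
Traceback (most recent call last):
ValueError: zero-size array to reduction operation minimum which has no identity
```

Tray at bin (−0.150, −0.207), so it clears by about 27 mm. Next, a look at the tab from above.

Emit:
arm_command(
  rows=[
    {"delta_rot":[0,0,0],"xyz":[-0.028,-0.04,0],"gripper":0},
    {"delta_rot":[0,0,0],"xyz":[-0.028,-0.04,0],"gripper":0},
    {"delta_rot":[0,0,0],"xyz":[-0.028,-0.03,0],"gripper":0},
    {"delta_rot":[0,0.002,0.003],"xyz":[-0.026,-0.03,0],"gripper":0},
    {"delta_rot":[0,0,0],"xyz":[0,0,0],"gripper":0},
    {"delta_rot":[0,0,0],"xyz":[0,0,0],"gripper":0},
  ],
)

```text
time: 8.0
tool_pos: [0.5637, -0.1374, 0.2984]
tcp_rot: [2.568, -1.807, 0.003]
wrist_force: [0.7, -0.6, -0.5]
width: 0.0
```

```bash
python3 - <<'E'
from h import *
plan(b2w(.095,0,.22));r=save('wrist','w5');save('top','t5')
a=cv2.imread('pics/w5.png');b=cv2.imread('pics/t5.png'); cv2.imwrite('pics/c5.png',cv2.resize(np.hstack([a,b]),(800,300)))
W=cloud(r);Z=W[...,2]
B=(W[...,:2]-H)@np.array([bx,by]).T
m=(abs(Z-.157)<.005)&(B[...,0]>.02)&(B[...,0]<.25);rc=cv2.minAreaRect(W[m][:,:2].astype(np.float32));print('roof',rc,B[m].min(0),B[m].max(0),np.median(Z[m]))
m=(Z>.18)&(Z<.2)&(abs(B[...,1])<.07)&(B[...,0]>0)&(B[...,0]<.1);print('tab',B[m].mean(0),B[m].min(0),B[m].max(0),np.percentile(Z[m],[5,50,95]))
E
```

```text
pos [ 0.5637 -0.1374  0.2984] t 8.0 F [ 0.74 -0.62 -0.52] w 0.0
bin [-0.0161 -0.0053] rot(tool) [ 0.0008 -0.0025 -0.0011] shift in RD [-0.0053 -0.1111  0.0784]
roof ((0.6746366024017334, -0.09576363861560822), (0.11472159624099731, 0.2448226362466812), 19.776033401489258) [ 0.04509352 -0.12607512] [0.15985675 0.11874699] 0.15716376381338637
tab [ 0.0598096  -0.00381652] [ 0.05520699 -0.04786141] [0.06406544 0.04188315] [0.18606683 0.18912618 0.19065105]
```

View pics/c5.png

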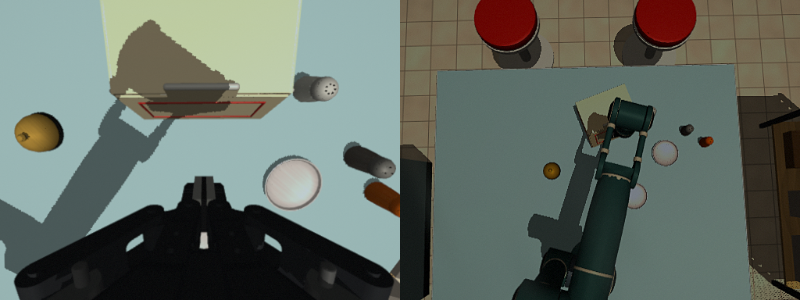

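The wrist view shows the bright tab edge from (164,87) to (238,87), with the tray well aside at (292,183). The edge is at bin x ≈ 0.059 in my frame (about 5 mm hinge offset), y −0.003, z about 0.187. I go behind it, then down over the bare roof.

Emit:
arm_command(
  rows=[
    {"delta_rot":[0,0,0],"xyz":[-0.002,-0.03,0],"gripper":0},
    {"delta_rot":[0,0,0],"xyz":[0,-0.035,0],"gripper":0},
    {"delta_rot":[0,0,0],"xyz":[0,-0.03,0],"gripper":0},
    {"delta_rot":[0,0,0],"xyz":[0,-0.026,0],"gripper":0},
    {"delta_rot":[0,0,0],"xyz":[0,0,0],"gripper":0},
    {"delta_rot":[0,0,0],"xyz":[0,0,0.02],"gripper":0},
    {"delta_rot":[0,0,0],"xyz":[0,0,0.03],"gripper":0},
    {"delta_rot":[0,0,0],"xyz":[0,0,0.03],"gripper":0},
    {"delta_rot":[0,0,0],"xyz":[0,0,0],"gripper":0},
    {"delta_rot":[0,0,0],"xyz":[0,0,0],"gripper":0},
  ],
)

```text
time: 9.1
tool_pos: [0.6752, -0.0962, 0.2186]
tcp_rot: [2.565, -1.811, 0.0]
wrist_force: [-0.4, -0.2, 0.2]
width: 0.002
```

```bash
python3 - <<'E'
from h import *
plan(b2w(.105,-.003,.170));save('wrist','w6');save('scene','s6')
a=cv2.imread('pics/w6.png');b=cv2.imread('pics/s6.png')[130:322,150:406]; cv2.imwrite('pics/c6.png',cv2.resize(np.hstack([a,cv2.resize(b,(512,384))]),(800,300)))
E
```

```text
pos [ 0.6752 -0.0962  0.2186] t 9.1 F [-0.4  -0.19  0.19] w 0.002
bin [ 0.1029 -0.0043] rot(tool) [ 0.0016 -0.0014 -0.0044] shift in RD [-0.0013 -0.0021  0.0486]
```

View pics/c6.png

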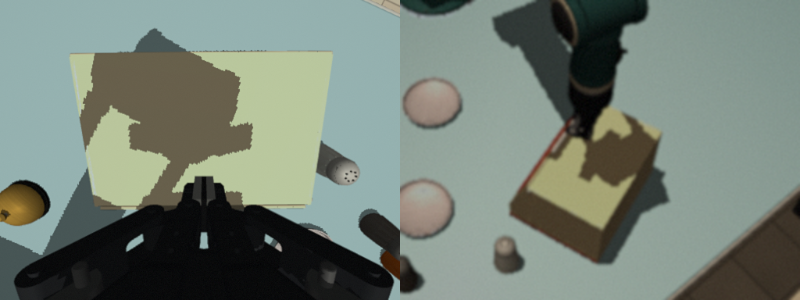

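The wrist view has the fingertips (204,182) over the roof behind the flap. In the scene crop they stand behind the tab at (575,125). Down 48 mm next, then I approach.

Emit:
arm_command(
  rows=[
    {"delta_rot":[0,0,-0.004],"xyz":[0,0,0.012],"gripper":0},
    {"delta_rot":[0,0,0],"xyz":[0,0,0.012],"gripper":0},
    {"delta_rot":[0,0,0],"xyz":[0,0,0.012],"gripper":0},
    {"delta_rot":[0,0,0],"xyz":[0,0,0.012],"gripper":0},
    {"delta_rot":[0,0,0],"xyz":[0,0,0],"gripper":0},
    {"delta_rot":[0,0,0],"xyz":[0,0,0],"gripper":0},
  ],
)

```text
time: 9.8
tool_pos: [0.6758, -0.0947, 0.1698]
tcp_rot: [2.57, -1.804, 0.0]
wrist_force: [-0.3, 0.7, -1.1]
width: 0.003
```

```bash
python3 - <<'E'
from h import *
plan(b2w(.105,-.003,.170));save('scene','s7')
b=cv2.imread('pics/s7.png')[160:304,190:382]; cv2.imwrite('pics/c7.png',cv2.resize(b,(768,576),interpolation=cv2.INTER_CUBIC))
E
```

```text
pos [ 0.6758 -0.0947  0.1698] t 9.8 F [-0.26  0.66 -1.14] w 0.003
bin [ 0.1039 -0.0031] rot(tool) [ 0.0014 -0.0011  0.0014] shift in RD [-0.0001 -0.0011 -0.0002]
```

View pics/c7.png

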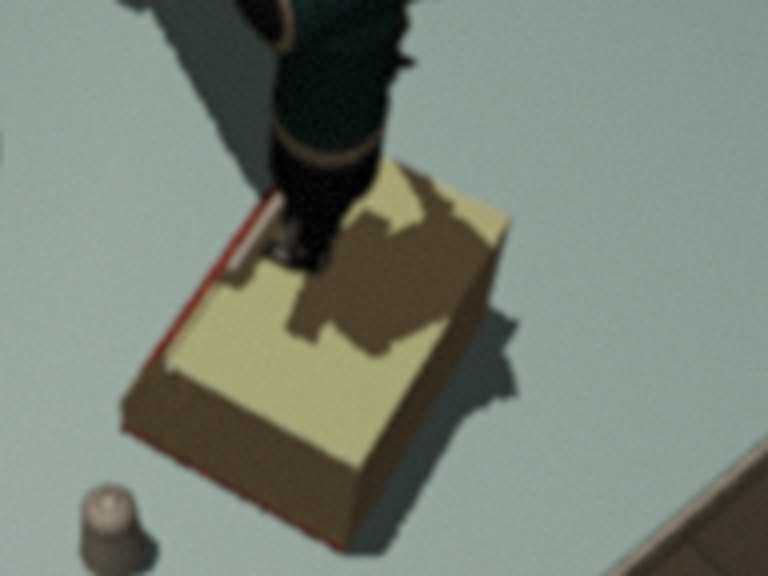

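Emit:
arm_command(
  rows=[
    {"delta_rot":[0,0,0],"xyz":[0,0.008,0],"gripper":0},
    {"delta_rot":[0,0,0],"xyz":[0,0.008,0],"gripper":0},
    {"delta_rot":[0,0,0],"xyz":[0,0.006,0],"gripper":0},
    {"delta_rot":[0,0,0],"xyz":[0,0.005,0],"gripper":0},
    {"delta_rot":[0,0,0],"xyz":[0,0.005,0],"gripper":0},
    {"delta_rot":[0,0,0],"xyz":[0,0.005,0],"gripper":0},
    {"delta_rot":[0,0,0],"xyz":[0,0.005,0],"gripper":0},
    {"delta_rot":[0,0,0],"xyz":[0,0.005,0],"gripper":0},
    {"delta_rot":[0,0,0],"xyz":[0,0.005,0],"gripper":0},
  ],
)

```text
time: 10.75
tool_pos: [0.627, -0.1127, 0.1709]
tcp_rot: [2.571, -1.804, 0.003]
wrist_force: [0.3, -0.2, 0.4]
width: -0.0
```

```bash
python3 - <<'E'
from h import *
plan(b2w(-.012,-.003,.170));save('scene','s8')
b=cv2.imread('pics/s8.png')[160:304,190:382]; cv2.imwrite('pics/c8.png',cv2.resize(b,(768,576),interpolation=cv2.INTER_CUBIC))
E
```

```text
pos [ 0.627  -0.1127  0.1709] t 10.75 F [ 0.26 -0.19  0.43] w -0.0
bin [ 0.0519 -0.0035] rot(tool) [-0.0001 -0.002   0.0013] shift in RD [-0.0005  0.0639  0.0009]
```

View pics/c8.png

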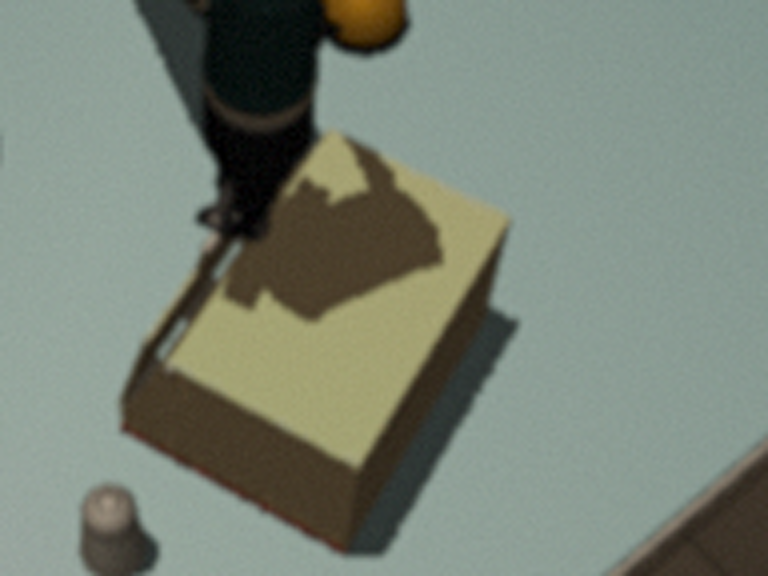

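The flap is moving forward with the finger: at (210,245) in the crop a gap has opened at the roof edge. I draw on past balance.

Emit:
arm_command(
  rows=[
    {"delta_rot":[0,0,0],"xyz":[0,0.006,0],"gripper":0},
    {"delta_rot":[0,0,0],"xyz":[0,0.006,0],"gripper":0},
    {"delta_rot":[0,0,0],"xyz":[0,0.006,0],"gripper":0},
    {"delta_rot":[0,0,0],"xyz":[0,0.006,0],"gripper":0},
    {"delta_rot":[0,0,0],"xyz":[0,0.006,0],"gripper":0},
    {"delta_rot":[0,0,0],"xyz":[0,0.006,0],"gripper":0},
    {"delta_rot":[0,0,0],"xyz":[0,0.006,0],"gripper":0},
    {"delta_rot":[0,0,0],"xyz":[0,0.006,0],"gripper":0},
    {"delta_rot":[0,0,0],"xyz":[0,0.006,0],"gripper":0},
    {"delta_rot":[0,0,0],"xyz":[0,0.004,0],"gripper":0},
    {"delta_rot":[0,0,0],"xyz":[0,0,0],"gripper":0},
  ],
)

```text
time: 11.9
tool_pos: [0.5723, -0.1324, 0.1708]
tcp_rot: [2.57, -1.805, 0.002]
wrist_force: [0.8, 0.6, -0.4]
width: -0.007
```

```bash
python3 - <<'E'
from h import *
plan(b2w(-.012,-.003,.170));save('scene','s9')
b=cv2.imread('pics/s9.png')[160:304,190:382]; cv2.imwrite('pics/c9.png',cv2.resize(b,(768,576),interpolation=cv2.INTER_CUBIC))
E
```

```text
pos [ 0.5723 -0.1324  0.1708] t 11.9 F [ 0.84  0.62 -0.45] w -0.007
bin [-0.0063 -0.0035] rot(tool) [ 0.0001 -0.0019  0.0009] shift in RD [-0.0005  0.0057  0.0008]
```

View pics/c9.png

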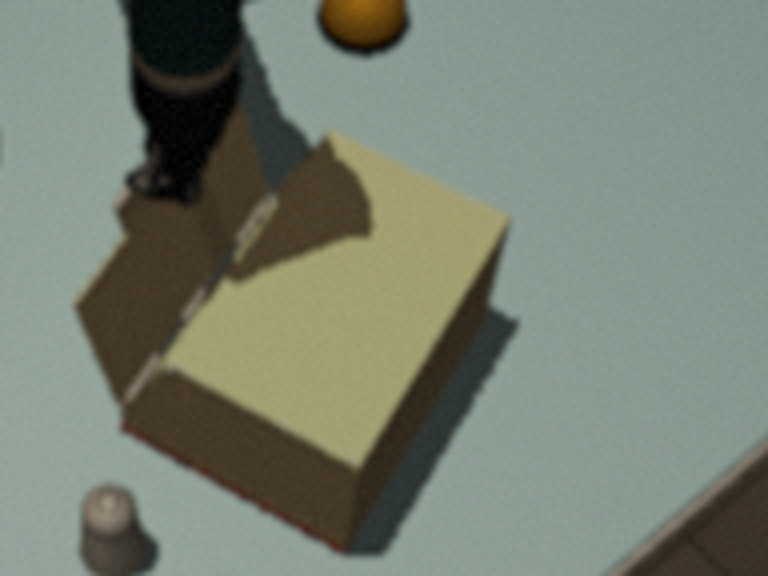

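The flap is past balance and is falling away in front of the finger. I hold for a moment, then rise straight up and back away from it.

Emit:
arm_command(
  rows=[
    {"delta_rot":[0,0,0],"xyz":[0,0,0],"gripper":0},
    {"delta_rot":[0,0,0],"xyz":[0,0,0],"gripper":0},
    {"delta_rot":[0,0,0],"xyz":[0,0,0],"gripper":0},
    {"delta_rot":[0,0,0],"xyz":[0,0,0],"gripper":0},
    {"delta_rot":[0,0,0],"xyz":[0,0,0],"gripper":0},
    {"delta_rot":[0,0,0],"xyz":[0,0,-0.03],"gripper":0},
    {"delta_rot":[0,0,0],"xyz":[0,0,-0.04],"gripper":0},
    {"delta_rot":[0,0,0],"xyz":[0,0,-0.04],"gripper":0},
    {"delta_rot":[0,0,0],"xyz":[0,0,-0.04],"gripper":0},
    {"delta_rot":[0,0,0],"xyz":[0,0,0],"gripper":0},
    {"delta_rot":[0,0,0],"xyz":[0,0,0],"gripper":0},
    {"delta_rot":[0,0,0],"xyz":[0,0,0],"gripper":0},
  ],
)

```text
time: 13.15
tool_pos: [0.572, -0.1318, 0.3193]
tcp_rot: [2.57, -1.804, -0.001]
wrist_force: [0.1, 0.1, -0.5]
width: -0.003
```

```bash
python3 - <<'E'
from h import *
plan(b2w(-.012,-.003,.170));save('scene','s10');r=save('wrist','w10')
a=cv2.imread('pics/w10.png');b=cv2.imread('pics/s10.png'); cv2.imwrite('pics/c10.png',cv2.resize(np.hstack([a,b]),(800,300)))
for rr in (r,dict(np.load('/tmp/s10.npz'))):
    W=cloud(rr);Z=W[...,2];B=(W[...,:2]-H)@np.array([bx,by]).T
    for x in(-.02,-.05,-.08,-.11,-.125,-.15):
        for y0 in (-.1,0,.1):
            m=(abs(B[...,0]-x)<.006)&(abs(B[...,1]-y0)<.012)&(Z<.1)
            print(x,y0,m.sum(),np.nanmedian(Z[m]).round(4) if m.any() else '',end=' | ')
        print()
    m=(Z>.009)&(Z<.022)&(B[...,1]<-.13)&(B[...,1]>-.3)&(abs(B[...,0]+.15)<.09)
    if m.sum()>50: c,rad=cv2.minEnclosingCircle(W[m][:,:2].astype(np.float32));print('tray',c,rad,w2b(c))
E
```

```text
pos [ 0.572  -0.1318  0.3193] t 13.15 F [ 0.07  0.11 -0.5 ] w -0.003
bin [-0.0063 -0.0028] rot(tool) [ 0.0018 -0.0006  0.0013] shift in RD [0.0002 0.0057 0.1493]
-0.02 -0.1 102 0.0267 | -0.02 0 105 0.0267 | -0.02 0.1 98 0.0268 | 
-0.05 -0.1 91 0.0225 | -0.05 0 90 0.0226 | -0.05 0.1 83 0.0226 | 
-0.08 -0.1 81 0.0184 | -0.08 0 80 0.0184 | -0.08 0.1 80 0.0184 | 
-0.11 -0.1 79 0.0144 | -0.11 0 77 0.0143 | -0.11 0.1 78 0.0142 | 
-0.125 -0.1 41 0.0122 | -0.125 0 53 0.012 | -0.125 0.1 54 0.0122 | 
-0.15 -0.1 70 0.0004 | -0.15 0 0  | -0.15 0.1 75 0.0004 | 
tray (0.5061332583427429, -0.37294095754623413) 0.06483984738588333 (np.float64(-0.1499866828461073), np.float64(-0.20739586456989967))
-0.02 -0.1 23 0.0265 | -0.02 0 22 0.0267 | -0.02 0.1 20 0.0262 | 
-0.05 -0.1 24 0.0226 | -0.05 0 19 0.0219 | -0.05 0.1 18 0.0221 | 
-0.08 -0.1 22 0.0174 | -0.08 0 20 0.0172 | -0.08 0.1 17 0.0186 | 
-0.11 -0.1 21 0.0148 | -0.11 0 23 0.0135 | -0.11 0.1 13 0.0128 | 
-0.125 -0.1 16 0.0105 | -0.125 0 18 0.0107 | -0.125 0.1 13 0.0114 | 
-0.15 -0.1 20 0.0004 | -0.15 0 23 0.0065 | -0.15 0.1 17 -0.0004 | 
tray (0.5136651992797852, -0.3856050372123718) 0.07779883593320847 (np.float64(-0.14718982847347337), np.float64(-0.22186260759269694))
```

View pics/c10.png

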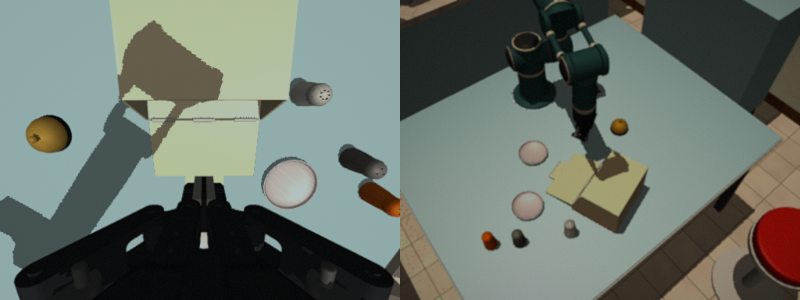

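The flap lies open. Its measured slope is 0.138, against 0.139 at the stop, and the tab is down on the counter. Tray, salt, pepper and bell are all in place, and the arm is clear.

```bash
python3 -c "
from h import *
print(bot.finish_job())"
```

```text
the job is handed in; nothing more can be done
None
```

The bin is open for its refill and the job is handed in, at about 13 s of the 54 s allowed. With the flap still shut, I slid the far tip tray aside with the closed fingertips inside its rim. Then I put a fingertip behind the tab and drew the flap past its balance point, and it fell open by itself.

**Last checks:**
- **Flap:** its measured slope is 0.138 rad, against 0.139 expected at the stop, level across its width, and the tab is on the counter.
- **Tray:** the wrist camera puts its centre 207 mm to the side of the bin's middle line (180 needed). It stayed put while the flap came down. Allowing for a few mm of doubt in my bin position, it still clears by about 20 mm.
- **Other things:** salt, pepper, orange shaker, bell and the second tray look standing and untouched. I checked these by eye in the final pictures, not by measuring them again.
- **Forces:** readings during the tray push were about 3 to 4 N, and about 1 N or less while drawing the flap. The arm ended about 0.3 m above the counter, touching nothing.

**Disagreements:**
- **Tray start:** the first top-camera fix of the tray was about 9 mm off the wrist camera's, so I used the wrist one.
- **Tray end:** the last scene-camera fix put the tray 222 mm to the side. Its fitted radius was 78 mm instead of 65, so I discounted it.
- **Bin position:** the wrist view put the tab about 5 mm further back than my first bin estimate, so I allowed for that when reaching for it.

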